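Clamp a pipe in the notched-rail jig

ROBOT

A 6-joint arm with a two-finger parallel gripper is mounted at the origin on the work surface. World frame = base frame: x ahead of the robot, y to its left, z up, the work surface at z = 0. Lengths are in m, angles in rad, forces in N, time in s.
With the tool pointing down it reaches from about 0.25 to 0.775 m from the base axis. Payload 4 kg.
Tool frame: the origin (TCP) lies between the finger pads; the fingertips stand 22 mm ahead of it and the grasp point (between the pads) lies 3 mm ahead of it; z points along the fingers, y is the line along which they close (so a half turn about z gives the same grasp; the last joint's range is limited). The gripper opens to 85 mm and grips with 20 to 120 N. Pads are 22 mm wide; open, the fingers measure 114 mm over their backs; the gripper's body (76 mm by 85 mm) begins 54 mm behind the grasp point. The pads swing forward as they close: fully open they stand 13 mm farther back than shut.
Start: joints at [1.115, 0.087, 1.371, -0, 1.684, -0.103], TCP at [0.19, 0.516, 0.253] pointing down, gripper open.
Joint ranges: [-3.1, 3.1], [-0.76, 2.03], [0.27, 2.55], [-1.08, 4.22], [0.17, 2.65], [-2.57, 2.57]. Speed limits (rad/s): [2.79, 2.79, 3.14, 3.14, 3.14, 3.14].

INTERFACE

Orientations are given as a unit quaternion [w, x, y, z].
In Python, from cell import monitor, capture, camera_model, job, look_for, regions_of gives the robot as it stands.
- The arm moves only by the tool carry_out, never from a script. Its argument "steps" is a list of rows, each an object with "hand": the opening, from 0 (shut) to 1 (fully open); "slide": the shift along the tool's x, y, z each as a share of 0.4 m, from -1 to 1, a list of three; "angular": the turn, a rotation vector about the tool's x, y, z each as a share of 1.5 rad, from -1 to 1, a list of three. In form: [{"hand": hand, "slide": [x, y, z], "angular": [rx, ry, rz]}, ...]. A call has 1 to 12 rows; each row is the pose to reach, as a shift and turn from the pose commanded when the call began, along the tool's axes at that moment; what a row does not reach only later rows make up. A row lasts 1/8 s, in which the tool goes at most 62.5 mm and 10.7 degrees, less where a joint would pass 70% of its speed; a pose out of reach is approached as far as the arm can. A call with a number of a shift or a turn outside -1 to 1 is refused whole. A call with a gripper value outside its range is refused whole. The fingers move at their own pace and stop on an object; the grip force is fixed at half the most. Time passes only in rows, so rows that repeat a pose let the fingers close. It gives the time, the measured TCP pose, the force, the opening and the grip force at its end, in the units of the state.
- monitor.state(): the state, without advancing time (a new reading comes with each control period).
- capture(name): name is "side" or "top"; returns the picture (400x640x3 uint8, red, green, blue); there is no depth.
- camera_model(name): a dict with "camera_matrix" (3x3 intrinsics, pixels), "rvec" (rotation vector, rad) and "tvec" (3), from world to camera coordinates, as OpenCV has them. Camera axes: x right, y down, z forward; pixel columns grow to the right and rows downward; lengths in m; the calibration is good to about 2 mm. A picture is of the moment at which its call begins. camera_model takes no time and is no camera call.
- job.job_done(): hands the job in; it is judged then, once.
Trained networks look in the newest picture that a camera, given by its name, has taken for a name from the list of things; names that differ only in an ending like _2 or _b are one class to them, and where a whole thing is asked for, a point or a joint stands for the part that bears it (a point fixed in the world has none). Each returns a list of dicts, best first, with "confidence" (0 to 1); they miss things now and then, are a little off and sometimes report something else, mostly with a low value. They report only what shows in the picture. A call takes as long as a camera call. They do not tell look-alikes from the thing itself.
- look_for(query, camera): "box" ([left, top, width, height] in pixels, round what is visible of it).
- regions_of(query, camera): "mask" (400x640 bool, what is visible of it) and "box" ([left, top, width, height] in pixels, round what is visible of it).
The state is a dict: "t": time; "joints": joint angles; "qd": joint speeds; "effort": joint torques, N m; "eef_pos": TCP position; "tcp_rot": TCP orientation; "wrist_force": force on the tool from outside, world axes, zero at the start; "torque": the same for the moment, N m; "finger_gap": finger opening in m; "grasp_force": force on a finger pad.
Only numpy, scipy, OpenCV 4.12 (cv2) and the standard library are available. Lean on these libraries where they do the work, as an engineer would, in place of code of your own. Each camera call takes 0.05 s, during which the arm holds its last target. There are 200 camera calls.

TASK

Clamp the white pipe in the jig: lift the carriage's release bar and hold it up while you slide the carriage towards the pipe, until its spring nose pushes the pipe against the end plate and is itself pressed in part of the way, by several millimetres but not to the bottom. Then let the bar down so that the latch drops fully into a notch, and let go with the pipe left gripped. Be gentle: do not crush the pipe or force the latch against the notched strip, and leave the other things on the bench and on the jig's board alone.

Things in the scene. Friction and masses are not known exactly. Their poses are not given: they have to be found in the camera images.
- jig: Fixed jig: plywood board 190 x 390 mm, 12 mm thick (x -110 to +80 mm), with an aluminium rail and, in line with it, a V cradle. Origin on the bench under the rail's centre line; y runs along the rail (cradle, pipe and end plate at -y, carriage at +y), z up.
- strip (a point): Mid-length point (the jig's y = 0) on top of the steel toothed strip beside the rail, 26 mm above the bench. Teeth 10 mm tall, 7 mm thick; a wide gap (parking slot) where the carriage starts, then towards the pipe notches 9 mm wide at a 16 mm pitch. The strip has slotted screws: the notches lie up to 6 mm either way along y, so they must be felt or seen.
- bar_grip (a point): Centre of the release bar's grip: a level steel bar across the rail (along the jig's x), 13 mm wide along the jig's y, 16 mm high, centre 118 mm above the bench when down. 52 mm is clear between its two upright guide rods. The carriage's top below is at 66 mm (bushings 74). Pinched with fingers closing along the jig's y, it both lifts and pulls the carriage along. Rides with both.
- release_bar (a joint): Height of the bar (m): 0 fully down, latch (7 mm wide, flat-ended) at the bottom of the parking slot or a notch; about 0.010 with the latch standing on a tooth; from 0.011 it clears the teeth; stop at 0.018. A spring and its weight press it down with 6 N when down, 8 N at the top; let go, it drops softly. It only comes down over a gap (2 mm of room in a notch); do not force the latch against the strip (35 N at most).
- carriage (a joint): Travel of the carriage (m) along the rail, towards the pipe (the jig's -y) positive, about 0 where it is parked, from -0.02 to 0.13. Sliding it takes about 6 N, so it stays where it is left, also with the nose pressed in. The grip point lies at the jig's y = +100 mm minus this travel.
- nose_tip (a point): Centre of the front face of the carriage's spring nose: a round rubber pad 26 mm across on a 11 mm rod that points to the jig's -y, 45 mm above the bench, on the pipe's axis; it stands 58 mm ahead of the grip point when not pressed in.
- nose (a joint): How far the nose is pressed into the carriage (m): 0 free, 0.028 bottomed. It resists with 1.5 N at once and 0.3 N more for each millimetre (10 N when bottomed). The pipe counts as gripped from 0.003 to 0.026 with the latch down.
- end_plate: Upright steel plate 64 mm wide, 12 mm thick, top 72 mm above the bench, fixed across the cradle. Its origin is on the bench under the face that the pipe is pushed against; that face looks to the jig's +y. Where it is fixed along the jig's y varies by some 30 mm.
- pipe: Loose white plastic pipe, 32 mm across, 120 mm long, about 90 g, lying in the cradle with a few millimetres to 16 mm between its end and the end plate. Origin at its middle, on its axis (45 mm above the bench); y along its length, towards the carriage. It must not be squeezed against the end plate with more than 14 N.
- coupling_a: Bystander: white pipe coupling, a ring 40 mm across, 34 mm tall, standing on the jig's board beside the cradle. Origin under its centre. Leave alone.
- coupling_b: Bystander: a second such coupling on the board beside the rail. Leave alone.
- union: Bystander: white pipe union, 54 mm across, 46 mm tall, on the bench to the left. Origin under its centre. Leave alone.
- tape_measure: Bystander: black tape measure 70 x 36 x 62 mm on the bench to the right. Leave alone.
- water_bottle: Bystander: clear water bottle, 64 mm across, 190 mm tall, on the bench to the right. Leave alone.
- screwdriver: Bystander: screwdriver lying on the bench to the left. Leave alone.
There are look-alikes about, which are no part of the job. What is shaped like the pipe but purple or red is not meant.

How it is judged:
By the outcome, as a careful person would: the job done as asked, in the order asked, and still so for the second after the job is handed in, with the robot touching nothing.
It also fails if it takes over 61 s, if anything falls off the work surface, if the arm or the gripper's body presses on something with over 40 N, if the wrist force passes 120 N, or if a joint passes its speed limit or range.

## Working session

There is one attempt and no reset: what is moved stays moved. The work goes in short steps, Python scripts to look and compute and a tool call to move; the robot and the scene stay as the last step left them, time stands still between calls to the robot, and variables do not carry over. Pictures are saved under pics/ and viewed, at most 10 in all, crops included, and the job is handed in when it is done.

Besides the shell and the picture viewer there is one more tool, called by a JSON object that holds its "op" and its "data", one argument or row to a line. carry_out: Moves the arm, as the interface text tells. Shift numbers are shares of 0.4 m and turn numbers shares of 1.5 rad, none past 1 either way. Its arguments: {"type":"object","properties":{"steps":{"type":"array","items":{"type":"object","properties":{"hand":{"type":"number"},"slide":{"type":"array","items":{"type":"number","minimum":-1,"maximum":1}},"angular":{"type":"array","items":{"type":"number","minimum":-1,"maximum":1}}}}}},"required":["steps"]}

```bash
ls; mkdir -p pics
python3 - <<'E'
from cell import *
import cv2,numpy as np
print(monitor.state())
for n in("side","top"):
    im=capture(n);cv2.imwrite(f"pics/{n}0.png",im[:,:,::-1])
    m=camera_model(n);print(n,m)
    for q in("bar_grip","pipe","end_plate","carriage","jig"):
        for d in look_for(q,n)[:3]:print(q,np.round(d["box"]),round(d["confidence"],2))
E
```

```text
pics
{'t': 0.0, 'joints': array([ 1.11489397e+00,  8.79900944e-02,  1.37234904e+00,  2.73820085e-05,
        1.68359831e+00, -1.03092399e-01]), 'qd': array([-0.00017432, -0.00033355,  0.00012865, -0.00030775, -0.00023544,
       -0.00046492]), 'effort': array([ 2.71856579e-04, -3.51868808e+01, -3.13268888e+01, -2.34775716e-04,
        1.08932279e-02, -3.96866676e-05]), 'eef_pos': array([0.18982705, 0.51569661, 0.25207181]), 'tcp_rot': array([-3.36509840e-04,  1.75489861e-01,  9.84480540e-01, -1.12314729e-03]), 'wrist_force': array([0.29990398, 0.25821197, 1.0823358 ]), 'torque': array([-0.00315604, -0.02468926,  0.00608697]), 'grasp_force': 0.0, 'finger_gap': 0.08532577852701073}
side {'camera_matrix': array([[402.12390058,   0.        , 321.47539021],
       [  0.        , 402.12390058, 202.26892088],
       [  0.        ,   0.        ,   1.        ]]), 'rvec': array([ 0.05290731, -2.81295569,  1.33665644]), 'tvec': array([0.52247542, 0.1043535 , 1.04326521])}
bar_grip [256. 235.  39.  35.] 0.89
pipe [284. 192.  18.  36.] 0.97
pipe [269. 162.  20.  23.] 0.84
end_plate [284. 183.  26.  20.] 0.69
carriage [262. 235.  41.  44.] 0.71
jig [247. 195.  88. 117.] 0.91
top {'camera_matrix': array([[499.83614741,   0.        , 331.01522564],
       [  0.        , 499.83614741, 199.42877281],
       [  0.        ,   0.        ,   1.        ]]), 'rvec': array([ 2.12110843, -2.13720183,  0.20135829]), 'tvec': array([-0.01457425,  0.55243671,  1.38602711])}
bar_grip [273. 156.  11.  41.] 0.53
pipe [396. 153.  42.  25.] 0.97
pipe [329. 179.  40.  14.] 0.9
pipe [369. 247.  37.  33.] 0.72
end_plate [372. 173.   9.  28.] 0.62
carriage [270. 164.  30.  36.] 0.78
jig [249. 162. 130.  60.] 0.59
jig [276. 157.   9.  37.] 0.15
```

View pics/top0.png

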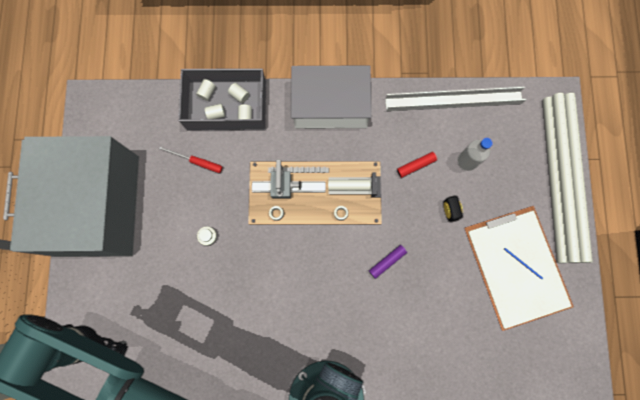

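View pics/side0.png

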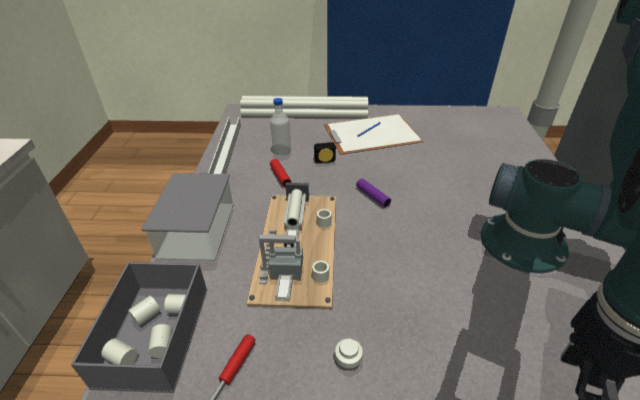

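Candidates: the white pipe in the cradle is at top (349,186) / side (295,207). The look-alikes are the red pipe at top (417,164), the purple pipe at (388,261), the long white pipes at (568,180) and the couplings in the bin at (225,100). I choose the white one on the jig. The release bar is at top (278,177), on the carriage at the left end of the rail. A crop will check this.

```bash
cat > h.py <<'E'
from cell import *
import cv2,numpy as np
from scipy.spatial.transform import Rotation as R
def cam(n):
    m=camera_model(n);return m["camera_matrix"],np.array(m["rvec"]),np.array(m["tvec"])
def ray(n,uv,z):
    K,r,t=cam(n);M=cv2.Rodrigues(r)[0];c=-M.T@t
    d=M.T@np.linalg.inv(K)@np.array([uv[0],uv[1],1.]);return c+d*(z-c[2])/d[2]
def proj(n,p):
    K,r,t=cam(n);return cv2.projectPoints(np.array(p,float).reshape(-1,3),r,t,K,None)[0].reshape(-1,2)
def crop(n,x,y,w,h,s,f):
    im=capture(n)[:,:,::-1];cv2.imwrite(f,cv2.resize(im[y:y+h,x:x+w],None,fx=s,fy=s,interpolation=cv2.INTER_CUBIC))
E
python3 - <<'E'
from h import *
a=capture("top")[150:235,240:390,::-1];b=capture("side")[175:310,240:345,::-1]
a=cv2.resize(a,None,fx=5.3,fy=5.3,interpolation=cv2.INTER_CUBIC)
cv2.imwrite("pics/c1.png",a)
cv2.imwrite("pics/c2.png",cv2.resize(b,None,fx=4.4,fy=4.4,interpolation=cv2.INTER_CUBIC))
for p in[(249,162),(381,162),(381,224),(249,224)]:print(p,ray("top",p,.012).round(4))
E
```

```text
(249, 162) [0.6749 0.2253 0.012 ]
(381, 162) [ 0.6723 -0.1697  0.012 ]
(381, 224) [ 0.4852 -0.1648  0.012 ]
(249, 224) [0.488  0.2213 0.012 ]
```

View pics/c1.png

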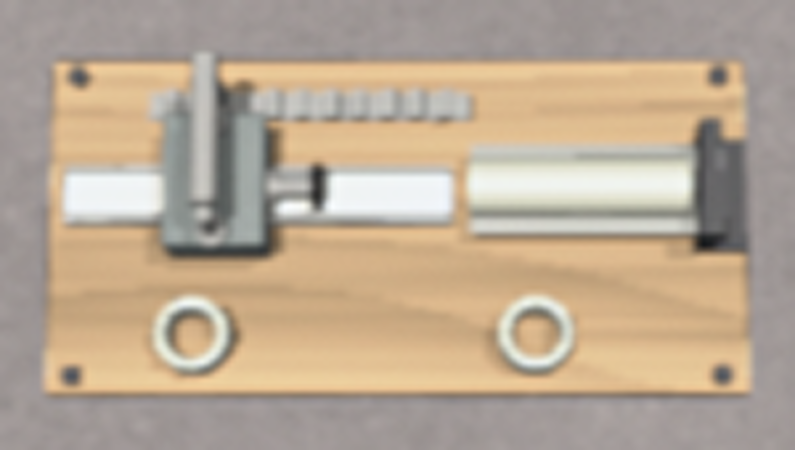

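View pics/c2.png

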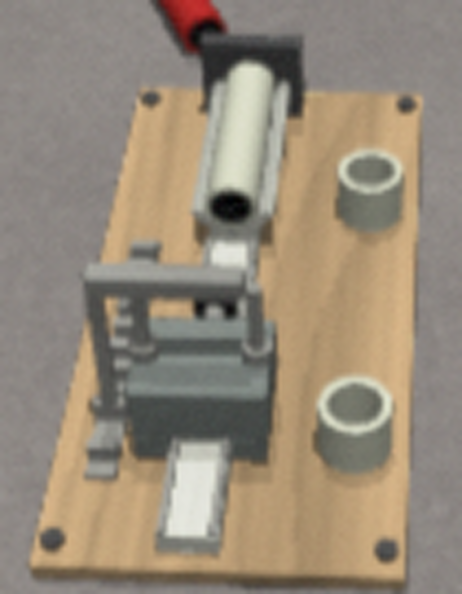

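The pipe is on the jig at top (349,186) and the end plate is at its right end. The bar is at top (278,177), with a latch leg going down to the strip. The teeth run from about top (288,170) to (329,170). Now I'll turn these pixels into jig coordinates.

```bash
cat >> h.py <<'E'
TH=-0.007;O=np.array([0.594,0.028,0])
def w2j(p):return R.from_euler('z',-TH).apply(np.array(p)-O)
def j2w(p):return R.from_euler('z',TH).apply(np.array(p))+O
def tj(c,z,s=5.3,o=(240,150)):return w2j(ray("top",(c[0]/s+o[0]-.4,c[1]/s+o[1]-.4),z))
def sj(c,z):return w2j(ray("side",(c[0]/4.4+240-.4,c[1]/4.4+175-.4),z))
E
python3 - <<'E'
from h import *
p=lambda l,v:print(l,(v*1000).round(1))
for c in[(55,62),(742,62),(752,393),(43,393)]:p("corner top",tj(c,.012))
for c in[(137,94),(420,94),(405,582),(30,574)]:p("corner side",sj(c,.012))
for c in[(203,55),(205,200)]:p("bar top",tj(c,.126))
p("front rod top?",tj((207,217),.126))
for c in[(88,275),(248,280)]:p("bar side",sj(c,.126))
for c in[(285,105),(313,105),(345,105),(375,105),(405,105),(435,105),(472,105)]:p("notch",tj(c,.026))
p("pipe end top",tj((469,186),.061));p("pipe far",tj((694,186),.061))
p("plate face top",tj((698,130),.072)); p("plate",tj((720,130),.072))
p("nose",tj((324,187),.045+.013))
for c in[(203,35),(303,38)]:p("plate side top far edge",sj(c,.072))
E
```

```text
corner top [ 81.7 195.   12. ]
corner top [  81.9 -193.    12. ]
corner top [-106.7 -195.    12. ]
corner top [-106.6  196.3   12. ]
corner side [  86.6 -186.8   12. ]
corner side [-102.8 -193.8   12. ]
corner side [-104.4  197.9   12. ]
corner side [ 83.2 201.   12. ]
bar top [ 55.4  99.8 126. ]
bar top [-21.7  97.4 126. ]
front rod top? [-30.6  96.2 126. ]
bar side [ 58.2 103.5 126. ]
bar side [-22.4 103.9 126. ]
notch [53.3 63.9 26. ]
notch [53.3 48.3 26. ]
notch [53.3 30.5 26. ]
notch [53.3 13.8 26. ]
notch [53.3 -3.  26. ]
notch [ 53.3 -19.7  26. ]
notch [ 53.4 -40.3  26. ]
pipe end top [ -0.3 -38.6  61. ]
pipe far [  -0.3 -160.4   61. ]
plate face top [  28.2 -162.1   72. ]
plate [  28.2 -174.    72. ]
nose [-0.3 40.  58. ]
plate side top far edge [  36.6 -173.7   72. ]
plate side top far edge [ -27.8 -172.8   72. ]
```

```bash
sed -i 's/O=np.array(\[0.594,0.028,0\])/O=np.array([0.5965,0.0285,0])/' h.py
python3 - <<'E'
from h import *
im=np.mean([capture("top").astype(float) for _ in range(4)],0).astype(np.uint8)
g=im.mean(2).astype(np.float32)
K,r,t=cam("top");print("cam jig",w2j(-cv2.Rodrigues(r)[0].T@t).round(3))
ys=np.arange(.075,-.045,-.002)
for z in(.026,):
  for x in(.044,.047,.050,.053,.056):
    uv=proj("top",[j2w([x,y,z]) for y in ys]).astype(np.float32)
    v=cv2.remap(g,uv[:,:1],uv[:,1:],cv2.INTER_CUBIC).ravel()
    print(x,v.astype(int).tolist())
u=im[158:178,276:336,::-1];v=im[170:204,352:390,::-1]
a=cv2.resize(u,(780,260),interpolation=cv2.INTER_CUBIC);b=cv2.resize(v,(360,322),interpolation=cv2.INTER_CUBIC)
c=np.zeros((590,780,3),np.uint8);c[:260]=a;c[265:587,:360]=b
s=cv2.resize(capture("side")[178:240,262:322,::-1],(310,320),interpolation=cv2.INTER_CUBIC);c[265:585,400:710]=s
cv2.imwrite("pics/c3.png",c)
E
```

```text
cam jig [-0.304 -0.039  1.463]
0.044 [142, 139, 139, 136, 137, 149, 167, 176, 169, 153, 140, 136, 145, 160, 172, 171, 160, 149, 141, 135, 131, 138, 153, 161, 157, 149, 142, 136, 142, 155, 168, 169, 158, 147, 140, 141, 145, 153, 160, 163, 157, 148, 142, 138, 142, 154, 166, 168, 158, 144, 137, 140, 151, 164, 173, 175, 169, 160, 158, 166]
0.047 [169, 176, 183, 174, 163, 164, 180, 195, 194, 189, 181, 176, 176, 183, 191, 189, 185, 183, 185, 175, 159, 153, 162, 176, 179, 181, 181, 172, 167, 172, 185, 190, 187, 185, 185, 180, 166, 159, 163, 173, 179, 181, 183, 171, 161, 163, 178, 190, 187, 184, 181, 180, 181, 186, 191, 192, 182, 166, 159, 165]
0.05 [187, 189, 194, 184, 170, 169, 183, 198, 199, 197, 191, 185, 183, 187, 194, 193, 190, 191, 195, 185, 165, 158, 165, 180, 184, 189, 190, 181, 174, 177, 188, 194, 194, 194, 196, 190, 173, 161, 164, 176, 185, 191, 193, 180, 167, 167, 182, 194, 193, 192, 190, 189, 188, 192, 196, 197, 186, 170, 162, 167]
0.053 [189, 188, 191, 180, 168, 166, 180, 195, 196, 195, 189, 183, 180, 184, 191, 190, 188, 189, 193, 183, 163, 156, 163, 177, 182, 187, 188, 178, 172, 175, 185, 190, 190, 192, 194, 188, 171, 159, 162, 174, 183, 189, 191, 178, 164, 165, 179, 192, 191, 190, 188, 187, 185, 188, 193, 193, 183, 169, 162, 167]
0.056 [191, 190, 192, 180, 167, 165, 179, 193, 194, 194, 189, 183, 180, 183, 190, 190, 189, 190, 194, 184, 169, 162, 168, 181, 186, 190, 190, 182, 176, 177, 185, 190, 190, 192, 194, 188, 170, 159, 162, 176, 186, 191, 192, 179, 165, 164, 177, 189, 189, 190, 188, 187, 184, 186, 190, 191, 184, 174, 170, 174]
```

View pics/c3.png

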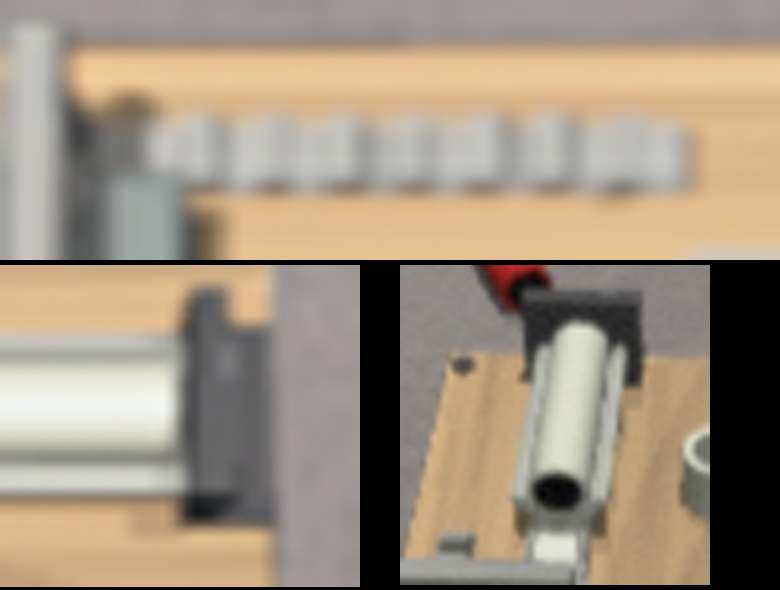

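Run:
```python
from h import *
im=np.mean([capture("top").astype(float) for _ in range(4)],0)
b=(im[:,:,2]).astype(np.float32); 
ys=np.arange(.075,-.049,-.002)
print((ys*1000).astype(int).tolist())
for x in(.038,.040,.042,.044,.050,.056,.058,.060,.062,.064):
    uv=proj("top",[j2w([x,y,.026]) for y in ys]).astype(np.float32)
    v=cv2.remap(b,uv[:,:1],uv[:,1:],cv2.INTER_LINEAR).ravel()
    f=np.sum((v-v.mean())[8:56]*np.exp(-2j*np.pi*ys[8:56]/.016))
    print(x,"peak phase mm",round(-np.angle(f)/2/np.pi*16%16,1),round(abs(f)),v.astype(int).tolist())
```

```text
[75, 73, 71, 68, 66, 64, 62, 60, 58, 56, 54, 52, 50, 48, 46, 44, 42, 40, 38, 36, 34, 32, 30, 28, 26, 24, 22, 20, 18, 16, 14, 12, 10, 8, 6, 4, 2, 0, -1, -3, -5, -7, -9, -11, -13, -15, -17, -19, -21, -23, -25, -27, -29, -31, -33, -35, -37, -39, -41, -43, -45, -47]
0.038 peak phase mm 14.7 51 [123, 103, 100, 103, 109, 122, 133, 140, 140, 139, 138, 137, 139, 140, 142, 141, 141, 139, 138, 138, 139, 140, 141, 142, 141, 140, 139, 139, 140, 141, 142, 142, 141, 139, 139, 139, 141, 142, 143, 143, 142, 141, 140, 140, 141, 142, 141, 139, 136, 135, 135, 137, 140, 142, 144, 144, 144, 143, 143, 143, 144, 144]
0.04 peak phase mm 14.4 147 [128, 114, 115, 119, 124, 132, 139, 143, 140, 135, 131, 130, 133, 138, 142, 141, 138, 133, 131, 130, 131, 136, 139, 142, 139, 135, 131, 132, 134, 139, 142, 141, 138, 133, 131, 132, 136, 140, 143, 143, 139, 135, 133, 135, 137, 141, 140, 136, 129, 124, 123, 127, 135, 141, 145, 145, 144, 142, 141, 141, 143, 143]
0.042 peak phase mm 13.9 320 [133, 120, 117, 117, 121, 135, 146, 153, 146, 135, 124, 121, 130, 141, 151, 148, 142, 131, 124, 120, 120, 130, 139, 146, 140, 133,
[... 1851 characters left out ...]
45, 140, 138, 139, 139]
0.062 peak phase mm 6.6 133 [146, 150, 152, 149, 144, 139, 140, 143, 146, 150, 151, 150, 147, 144, 142, 142, 144, 148, 151, 151, 146, 141, 140, 141, 145, 149, 152, 151, 148, 144, 142, 142, 144, 148, 151, 151, 145, 140, 137, 141, 145, 150, 152, 148, 143, 138, 139, 141, 143, 146, 149, 151, 148, 145, 142, 141, 141, 139, 138, 137, 138, 138]
0.064 peak phase mm 6.2 48 [141, 143, 144, 142, 141, 140, 140, 140, 141, 142, 143, 143, 142, 140, 139, 139, 139, 141, 142, 142, 141, 139, 138, 139, 140, 142, 143, 143, 141, 140, 139, 139, 140, 141, 142, 143, 141, 139, 138, 139, 140, 142, 143, 142, 140, 138, 138, 139, 140, 141, 142, 143, 142, 141, 139, 139, 139, 139, 139, 139, 140, 140]
```

The notch centres come out at about jig y = -1.5 (mod 16), so the notch near travel 101 mm should press the nose in by about 14 mm. Now I move above the bar.

{"op": "carry_out", "data": {
  "steps": [
    {"hand":0.6,"slide":[-0.13,-0.06,0],"angular":[0,0,-0.08]},
    {"hand":0.6,"slide":[-0.26,-0.12,0],"angular":[0,0,-0.16]},
    {"hand":0.6,"slide":[-0.39,-0.18,0],"angular":[0,0,-0.23]},
    {"hand":0.6,"slide":[-0.52,-0.24,0],"angular":[0,0,-0.23]},
    {"hand":0.6,"slide":[-0.65,-0.3,0],"angular":[0,0,-0.23]},
    {"hand":0.6,"slide":[-0.78,-0.36,0],"angular":[0,0,-0.23]},
    {"hand":0.6,"slide":[-0.9,-0.41,0],"angular":[0,0,-0.23]},
    {"hand":0.6,"slide":[-1,-0.45,0],"angular":[0,0,-0.23]},
    {"hand":0.6,"slide":[-1,-0.45,0],"angular":[0,0,-0.23]},
    {"hand":0.6,"slide":[-1,-0.45,0],"angular":[0,0,-0.23]}
  ]
}}

```text
t: 2.4
eef_pos: [0.5029, 0.2092, 0.2532]
tcp_rot: [-0.0, 0.004, 1.0, 0.0]
wrist_force: [-0.4, 0.3, -0.4]
finger_gap: 0.0514
grasp_force: 0.0
```

```bash
cat >> h.py <<'E'
def to(pw,yaw=TH):
    s=monitor.state();q=s["tcp_rot"];Q=R.from_quat([q[1],q[2],q[3],q[0]])
    T=R.from_matrix(np.array([[-1,0,0],[0,1,0],[0,0,-1.]]).T);T=R.from_euler('z',yaw)*T
    print("pos",s["eef_pos"].round(4),"jig",w2j(s["eef_pos"]).round(4),"F",s["wrist_force"].round(1),"gap",round(s["finger_gap"],4),"gf",round(s["grasp_force"],1),"t",s["t"])
    print("slide",(Q.inv().apply(np.array(pw)-s["eef_pos"])/.4).round(4),"ang",((Q.inv()*T).as_rotvec()/1.5).round(4))
E
python3 -c "
from h import *
to(j2w([0,.1,.200]))"
```

```text
pos [0.5029 0.2092 0.2532] jig [-0.0948  0.18    0.2532] F [-0.4  0.3 -0.4] gap 0.0514 gf 0.0 t 2.4
slide [-0.2373 -0.1999  0.1328] ang [ 0.0003 -0.0005 -0.0007]
```

{"op": "carry_out", "data": {
  "steps": [
    {"hand":0.6,"slide":[-0.08,-0.07,0.04]},
    {"hand":0.6,"slide":[-0.16,-0.14,0.08]},
    {"hand":0.6,"slide":[-0.237,-0.2,0.13]},
    {"hand":0.6,"slide":[-0.237,-0.2,0.15]},
    {"hand":0.6,"slide":[-0.237,-0.2,0.17]},
    {"hand":0.6,"slide":[-0.237,-0.2,0.17]}
  ]
}}

```text
$.steps[0]: bad value
```

```bash
python3 -c "
from h import *
to(j2w([0,.1,.121]))
a=capture('side')[190:300,230:330,::-1];b=capture('top')[130:230,240:380,::-1]
c=np.zeros((550,800,3),np.uint8)
c[:385,:350]=cv2.resize(a,(350,385),interpolation=cv2.INTER_CUBIC);c[:321,350:800]=cv2.resize(b,(450,321),interpolation=cv2.INTER_CUBIC)
cv2.imwrite('pics/d1.png',c)"
```

```text
pos [0.5029 0.2092 0.2532] jig [-0.0948  0.18    0.2532] F [-0.4  0.3 -0.4] gap 0.0514 gf 0.0 t 2.4
slide [-0.2375 -0.2     0.3303] ang [ 0.0003 -0.0005 -0.0007]
```

View pics/d1.png

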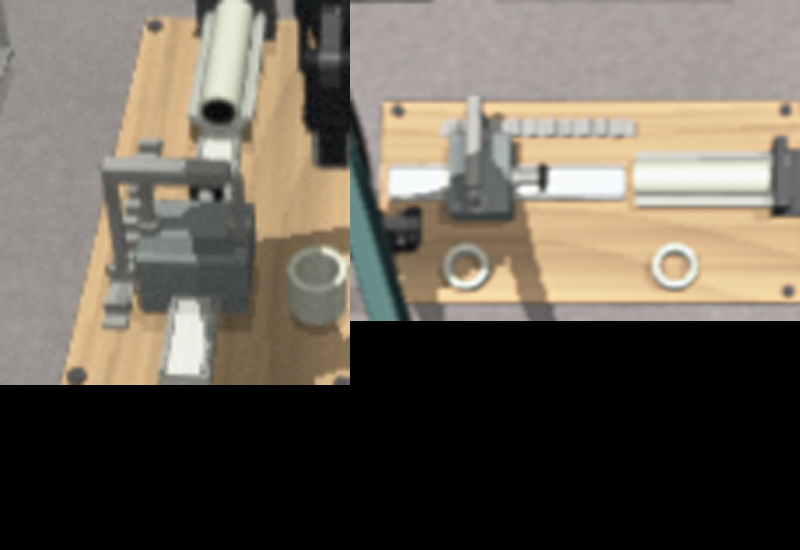

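The move was refused because "angular" is required. The picture shows the arm still off to the side and the jig unchanged. I'll repeat the move.

{"op": "carry_out", "data": {
  "steps": [
    {"hand":0.6,"slide":[-0.08,-0.07,0.04],"angular":[0,0,0]},
    {"hand":0.6,"slide":[-0.16,-0.14,0.08],"angular":[0,0,0]},
    {"hand":0.6,"slide":[-0.237,-0.2,0.13],"angular":[0,0,0]},
    {"hand":0.6,"slide":[-0.237,-0.2,0.15],"angular":[0,0,0]},
    {"hand":0.6,"slide":[-0.237,-0.2,0.17],"angular":[0,0,0]},
    {"hand":0.6,"slide":[-0.237,-0.2,0.17],"angular":[0,0,0]}
  ]
}}

```text
t: 3.25
eef_pos: [0.5963, 0.1296, 0.1852]
tcp_rot: [-0.0, 0.003, 1.0, 0.0]
wrist_force: [-0.3, -0.9, -1.2]
finger_gap: 0.0514
grasp_force: 0.0
```

```bash
python3 -c "
from h import *
to(j2w([0,.1,.121]))
a=capture('side')[190:300,230:330,::-1];b=capture('top')[130:230,240:380,::-1]
c=np.zeros((400,800,3),np.uint8)
c[:385,:350]=cv2.resize(a,(350,385),interpolation=cv2.INTER_CUBIC);c[:321,350:800]=cv2.resize(b,(450,321),interpolation=cv2.INTER_CUBIC)
cv2.imwrite('pics/d2.png',c)"
```

```text
pos [0.5963 0.1296 0.1852] jig [-0.0009  0.1011  0.1852] F [-0.3 -0.9 -1.2] gap 0.0514 gf 0.0 t 3.25
slide [-0.0024 -0.0029  0.1606] ang [ 0.0002 -0.0005  0.0008]
```

View pics/d2.png

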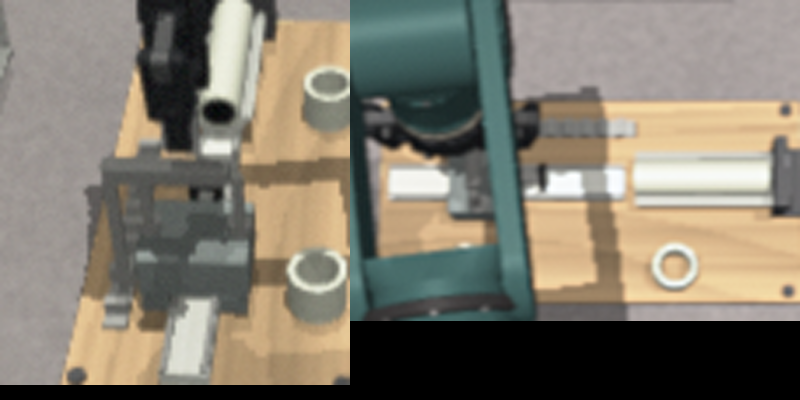

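The fingers hang over the bar at side crop (180,150), between the rods. Now I descend and pinch.

{"op": "carry_out", "data": {
  "steps": [
    {"hand":0.6,"slide":[-0.002,-0.003,0.06],"angular":[0,0,0]},
    {"hand":0.6,"slide":[-0.002,-0.003,0.11],"angular":[0,0,0]},
    {"hand":0.6,"slide":[-0.002,-0.003,0.14],"angular":[0,0,0]},
    {"hand":0.6,"slide":[-0.002,-0.003,0.16],"angular":[0,0,0]},
    {"hand":0.6,"slide":[-0.002,-0.003,0.16],"angular":[0,0,0]}
  ]
}}

```text
t: 3.98
eef_pos: [0.598, 0.1272, 0.1212]
tcp_rot: [-0.0, 0.004, 1.0, 0.0]
wrist_force: [1.0, -0.3, 1.0]
finger_gap: 0.0514
grasp_force: 0.0
```

{"op": "carry_out", "data": {
  "steps": [
    {"hand":0.4,"slide":[0,0,0],"angular":[0,0,0]},
    {"hand":0.3,"slide":[0,0,0],"angular":[0,0,0]},
    {"hand":0.2,"slide":[0,0,0],"angular":[0,0,0]},
    {"hand":0.1,"slide":[0,0,0],"angular":[0,0,0]},
    {"hand":0.1,"slide":[0,0,0],"angular":[0,0,0]},
    {"hand":0.1,"slide":[0,0,0],"angular":[0,0,0]}
  ]
}}

```text
t: 4.72
eef_pos: [0.5984, 0.1273, 0.122]
tcp_rot: [0.001, 0.004, 1.0, 0.0]
wrist_force: [-0.3, 1.5, 2.9]
finger_gap: 0.0122
grasp_force: 59.6
```

{"op": "carry_out", "data": {
  "steps": [
    {"hand":0.1,"slide":[0,0,-0.01],"angular":[0,0,0]},
    {"hand":0.1,"slide":[0,0,-0.02],"angular":[0,0,0]},
    {"hand":0.1,"slide":[0,0,-0.03],"angular":[0,0,0]},
    {"hand":0.1,"slide":[0,0,-0.036],"angular":[0,0,0]},
    {"hand":0.1,"slide":[0,0,-0.036],"angular":[0,0,0]}
  ]
}}

```text
t: 5.35
eef_pos: [0.5983, 0.1273, 0.1341]
tcp_rot: [-0.0, 0.004, 1.0, 0.0]
wrist_force: [5.3, 3.6, -7.9]
finger_gap: 0.0117
grasp_force: 58.4
```

{"op": "carry_out", "data": {
  "steps": [
    {"hand":0.1,"slide":[0,0,-0.004],"angular":[0,0,0]},
    {"hand":0.1,"slide":[0,-0.015,-0.004],"angular":[0,0,0]},
    {"hand":0.1,"slide":[0,-0.035,-0.004],"angular":[0,0,0]},
    {"hand":0.1,"slide":[0,-0.055,-0.004],"angular":[0,0,0]},
    {"hand":0.1,"slide":[0,-0.075,-0.004],"angular":[0,0,0]},
    {"hand":0.1,"slide":[0,-0.095,-0.004],"angular":[0,0,0]},
    {"hand":0.1,"slide":[0.001,-0.115,-0.004],"angular":[0,0,0]},
    {"hand":0.1,"slide":[0.001,-0.135,-0.004],"angular":[0,0,0]},
    {"hand":0.1,"slide":[0.001,-0.155,-0.004],"angular":[0,0,0]},
    {"hand":0.1,"slide":[0.001,-0.17,-0.004],"angular":[0,0,0]},
    {"hand":0.1,"slide":[0.001,-0.18,-0.004],"angular":[0,0,0]},
    {"hand":0.1,"slide":[0.001,-0.18,-0.004],"angular":[0,0,0]}
  ]
}}

```text
t: 6.85
eef_pos: [0.5978, 0.0562, 0.136]
tcp_rot: [0.0, 0.004, 1.0, 0.001]
wrist_force: [6.4, 5.4, -7.2]
finger_gap: 0.0117
grasp_force: 58.6
```

```bash
python3 -c "
from h import *
to(j2w([0,0,.137]))
a=capture('side')[170:280,230:330,::-1];b=capture('top')[130:230,240:390,::-1]
c=np.zeros((500,800,3),np.uint8)
c[:440,:400]=cv2.resize(a,(400,440),interpolation=cv2.INTER_CUBIC);c[:267,400:800]=cv2.resize(b,(400,267),interpolation=cv2.INTER_CUBIC)
cv2.imwrite('pics/e1.png',c)"
```

```text
pos [0.5978 0.0562 0.136 ] jig [0.0011 0.0277 0.136 ] F [ 6.4  5.4 -7.2] gap 0.0117 gf 58.6 t 6.85
slide [ 0.0027 -0.0693 -0.0026] ang [ 0.0018  0.0005 -0.0003]
```

View pics/e1.png

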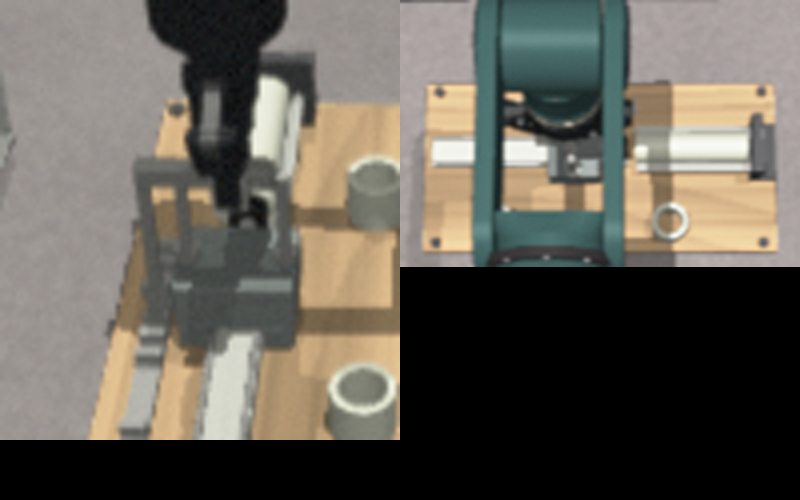

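{"op": "carry_out", "data": {
  "steps": [
    {"hand":0.1,"slide":[-0.001,-0.01,0],"angular":[0,0,0]},
    {"hand":0.1,"slide":[-0.001,-0.02,0],"angular":[0,0,0]},
    {"hand":0.1,"slide":[-0.001,-0.02,0],"angular":[0,0,0]}
  ]
}}

```text
t: 7.32
eef_pos: [0.5977, 0.0484, 0.1358]
tcp_rot: [-0.0, 0.004, 1.0, 0.001]
wrist_force: [5.2, 3.4, -7.0]
finger_gap: 0.0121
grasp_force: 58.6
```

{"op": "carry_out", "data": {
  "steps": [
    {"hand":0.1,"slide":[0,-0.008,0],"angular":[0,0,0]},
    {"hand":0.1,"slide":[0,-0.015,0],"angular":[0,0,0]},
    {"hand":0.1,"slide":[0,-0.015,0],"angular":[0,0,0]}
  ]
}}

```text
t: 7.7
eef_pos: [0.5977, 0.043, 0.1358]
tcp_rot: [-0.0, 0.003, 1.0, 0.002]
wrist_force: [5.3, 5.6, -7.3]
finger_gap: 0.012
grasp_force: 58.6
```

{"op": "carry_out", "data": {
  "steps": [
    {"hand":0.1,"slide":[0,-0.008,0],"angular":[0,0,0]},
    {"hand":0.1,"slide":[0,-0.015,0],"angular":[0,0,0]},
    {"hand":0.1,"slide":[0,-0.015,0],"angular":[0,0,0]}
  ]
}}

```text
t: 8.07
eef_pos: [0.5977, 0.0377, 0.1359]
tcp_rot: [-0.0, 0.003, 1.0, 0.003]
wrist_force: [6.1, 7.3, -7.7]
finger_gap: 0.0119
grasp_force: 58.6
```

{"op": "carry_out", "data": {
  "steps": [
    {"hand":0.1,"slide":[0,-0.008,0],"angular":[0,0,0]},
    {"hand":0.1,"slide":[0,-0.015,0],"angular":[0,0,0]},
    {"hand":0.1,"slide":[0,-0.015,0],"angular":[0,0,0]}
  ]
}}

```text
t: 8.45
eef_pos: [0.5976, 0.0324, 0.1358]
tcp_rot: [-0.0, 0.003, 1.0, 0.003]
wrist_force: [5.7, 9.6, -7.3]
finger_gap: 0.0119
grasp_force: 58.6
```

{"op": "carry_out", "data": {
  "steps": [
    {"hand":0.1,"slide":[0,-0.007,0],"angular":[0,0,0]},
    {"hand":0.1,"slide":[0,-0.0135,0],"angular":[0,0,0]},
    {"hand":0.1,"slide":[0,-0.0135,0],"angular":[0,0,0]}
  ]
}}

```text
t: 8.82
eef_pos: [0.5976, 0.0276, 0.1358]
tcp_rot: [0.0, 0.003, 1.0, 0.004]
wrist_force: [5.5, 10.4, -7.7]
finger_gap: 0.0116
grasp_force: 58.7
```

```bash
python3 -c "
from h import *
to(j2w([0,-.0015,.137]))
a=capture('side')[160:270,230:330,::-1];b=capture('top')[160:215,300:385,::-1]
c=np.zeros((500,800,3),np.uint8)
c[:330,:300]=cv2.resize(a,(300,330),interpolation=cv2.INTER_CUBIC);c[:323,300:800]=cv2.resize(b,(500,323),interpolation=cv2.INTER_CUBIC)
cv2.imwrite('pics/e2.png',c)"
```

```text
pos [0.5976 0.0276 0.1358] jig [ 0.0011 -0.0009  0.1358] F [ 5.5 10.4 -7.7] gap 0.0116 gf 58.7 t 8.825
slide [ 0.0028 -0.0015 -0.0029] ang [0.0051 0.     0.0007]
```

View pics/e2.png

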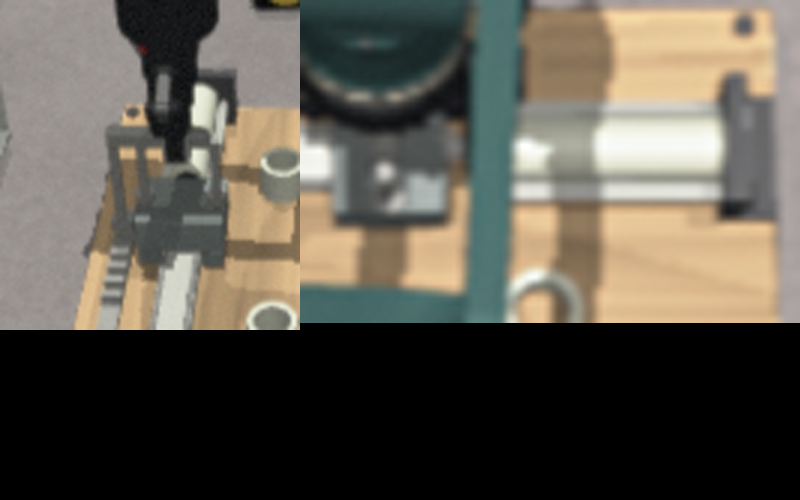

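{"op": "carry_out", "data": {
  "steps": [
    {"hand":0.1,"slide":[0,0,0.005],"angular":[0,0,0]},
    {"hand":0.1,"slide":[0,0,0.01],"angular":[0,0,0]},
    {"hand":0.1,"slide":[0,0,0.015],"angular":[0,0,0]},
    {"hand":0.1,"slide":[0,0,0.015],"angular":[0,0,0]}
  ]
}}

```text
t: 9.43
eef_pos: [0.5976, 0.0273, 0.1303]
tcp_rot: [0.0, 0.003, 1.0, 0.003]
wrist_force: [4.9, 9.8, -6.0]
finger_gap: 0.012
grasp_force: 58.9
```

{"op": "carry_out", "data": {
  "steps": [
    {"hand":0.1,"slide":[0,0,0.005],"angular":[0,0,0]},
    {"hand":0.1,"slide":[0,0,0.005],"angular":[0,0,0]}
  ]
}}

```text
t: 9.68
eef_pos: [0.5976, 0.0273, 0.1284]
tcp_rot: [0.0, 0.003, 1.0, 0.003]
wrist_force: [5.4, 10.3, -6.3]
finger_gap: 0.0117
grasp_force: 59.0
```

{"op": "carry_out", "data": {
  "steps": [
    {"hand":0.1,"slide":[0,0,0.005],"angular":[0,0,0]},
    {"hand":0.1,"slide":[0,0,0.005],"angular":[0,0,0]}
  ]
}}

```text
t: 9.93
eef_pos: [0.5976, 0.0273, 0.1265]
tcp_rot: [0.0, 0.003, 1.0, 0.003]
wrist_force: [5.3, 9.4, -5.7]
finger_gap: 0.0121
grasp_force: 59.0
```

The latch is entering the notch. I keep lowering.

{"op": "carry_out", "data": {
  "steps": [
    {"hand":0.1,"slide":[0,0,0.005],"angular":[0,0,0]},
    {"hand":0.1,"slide":[0,0,0.007],"angular":[0,0,0]},
    {"hand":0.1,"slide":[0,0,0.007],"angular":[0,0,0]}
  ]
}}

```text
t: 10.3
eef_pos: [0.5976, 0.0273, 0.1238]
tcp_rot: [0.0, 0.003, 1.0, 0.003]
wrist_force: [3.7, 10.3, -4.6]
finger_gap: 0.0121
grasp_force: 59.0
```

{"op": "carry_out", "data": {
  "steps": [
    {"hand":0.1,"slide":[0,0,0.005],"angular":[0,0,0]},
    {"hand":0.1,"slide":[0,0,0.005],"angular":[0,0,0]}
  ]
}}

```text
t: 10.55
eef_pos: [0.5977, 0.0273, 0.122]
tcp_rot: [0.0, 0.003, 1.0, 0.003]
wrist_force: [4.8, 9.4, -5.0]
finger_gap: 0.012
grasp_force: 59.0
```

{"op": "carry_out", "data": {
  "steps": [
    {"hand":0.1,"slide":[0,0,0.004],"angular":[0,0,0]},
    {"hand":0.1,"slide":[0,0,0.004],"angular":[0,0,0]}
  ]
}}

```text
t: 10.8
eef_pos: [0.5977, 0.0273, 0.1219]
tcp_rot: [0.001, 0.003, 1.0, 0.003]
wrist_force: [1.8, 9.5, 0.1]
finger_gap: 0.012
grasp_force: 59.8
```

{"op": "carry_out", "data": {
  "steps": [
    {"hand":0.1,"slide":[0,0.003,0],"angular":[0,0,0]},
    {"hand":0.1,"slide":[0,0.003,0],"angular":[0,0,0]}
  ]
}}

```text
t: 11.05
eef_pos: [0.5977, 0.0274, 0.122]
tcp_rot: [0.001, 0.003, 1.0, 0.002]
wrist_force: [1.6, 7.5, -0.1]
finger_gap: 0.0117
grasp_force: 59.8
```

{"op": "carry_out", "data": {
  "steps": [
    {"hand":0.1,"slide":[0,0.003,0],"angular":[0,0,0]},
    {"hand":0.2,"slide":[0,0.003,0],"angular":[0,0,0]},
    {"hand":0.3,"slide":[0,0.003,0],"angular":[0,0,0]},
    {"hand":0.45,"slide":[0,0.003,0],"angular":[0,0,0]},
    {"hand":0.6,"slide":[0,0.003,0],"angular":[0,0,0]},
    {"hand":0.6,"slide":[0,0.003,0],"angular":[0,0,0]},
    {"hand":0.6,"slide":[0,0.003,0],"angular":[0,0,0]}
  ]
}}

```text
t: 11.92
eef_pos: [0.5974, 0.026, 0.1209]
tcp_rot: [-0.0, 0.004, 1.0, 0.0]
wrist_force: [0.6, -0.0, 0.2]
finger_gap: 0.0512
grasp_force: 0.0
```

{"op": "carry_out", "data": {
  "steps": [
    {"hand":0.6,"slide":[0,0,-0.05],"angular":[0,0,0]},
    {"hand":0.6,"slide":[0,0,-0.15],"angular":[0,0,0]},
    {"hand":0.6,"slide":[0,0,-0.28],"angular":[0,0,0]},
    {"hand":0.6,"slide":[0.12,0.1,-0.28],"angular":[0,0,0]},
    {"hand":0.6,"slide":[0.25,0.25,-0.28],"angular":[0,0,0]},
    {"hand":0.6,"slide":[0.35,0.4,-0.28],"angular":[0,0,0]},
    {"hand":0.6,"slide":[0.4,0.55,-0.28],"angular":[0,0,0]},
    {"hand":0.6,"slide":[0.45,0.7,-0.28],"angular":[0,0,0]},
    {"hand":0.6,"slide":[0.45,0.7,-0.28],"angular":[0,0,0]}
  ]
}}

```text
t: 13.05
eef_pos: [0.4179, 0.3101, 0.2332]
tcp_rot: [0.0, 0.002, 1.0, 0.0]
wrist_force: [0.6, -0.8, 0.2]
finger_gap: 0.0516
grasp_force: 0.0
```

```bash
python3 -c "
from h import *
to(j2w([0,0,.137]))
a=capture('side')[160:270,240:340,::-1];b=capture('top')[150:230,290:390,::-1]
c=np.zeros((500,800,3),np.uint8)
c[:440,:400]=cv2.resize(a,(400,440),interpolation=cv2.INTER_CUBIC);c[:320,400:800]=cv2.resize(b,(400,320),interpolation=cv2.INTER_CUBIC)
cv2.imwrite('pics/f1.png',c)"
```

```text
pos [0.4179 0.3101 0.2332] jig [-0.1806  0.2804  0.2332] F [ 0.6 -0.8  0.2] gap 0.0516 gf 0.0 t 13.05
slide [-0.4494 -0.7025  0.2398] ang [0.0006 0.0001 0.0019]
```

View pics/f1.png

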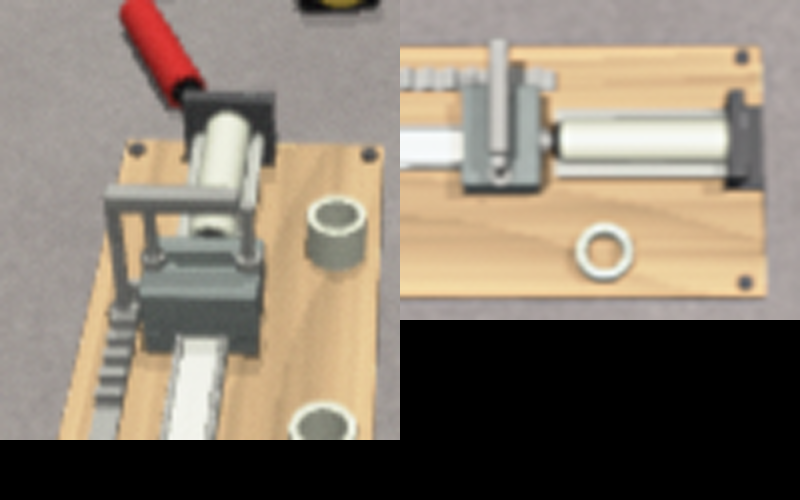

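The pipe sits against the end plate at crop (730,140). The nose pad is on its near end at (558,140), pressed in by about 15 mm. The bar is level and down, and the gripper is clear.

```bash
python3 -c "
from cell import job
print(job.job_done())"
```

```text
the job is handed in; nothing more can be done
None
```

The white pipe is clamped against the end plate, with the nose pressed in about 15 mm by camera estimate. The latch is down in a notch, the gripper is clear, and I handed the job in at about 13 s (no verdict was returned).

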